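Reset and lock the stitch regulator and put the spares away

TASK

Finish the service of the bag closer: slacken the knurled lock ring above the stitch-length knob by about a quarter turn anticlockwise, turn the black knob until its white pointer is on the long mark, then turn the ring clockwise until it is fully tight again, leaving the knob on the mark. Put all the loose spares from the mat into the bins, each into the bin that already holds its kind (bolts, bearings, gears); the grease tin, the tools and the spray can stay where they are. The spares may be put away before or after the setting.

Things in the scene. Friction and masses are not known exactly. Their poses are not given: they have to be found in the camera images.
- bag_closer: orange bag-closing machine fixed in steel saddles (to x = -58 mm, 30 mm high): housing 92 mm wide (x), 80 mm high, black motor end to y = +230 mm, steel sewing nose to y = -106 mm (58 mm high), D-handle and battery to x = +195 mm (75 mm high). Origin on the bench, under the axis of the stitch-length knob; z up
- knob_grip (a point): middle of the stitch-length knob, on its vertical axis: black fluted knob 54 mm in diameter, 22 mm high (bench height 85 to 107 mm), just over a round aluminium dial plate (90 mm in diameter, top at 83 mm). Site at 97 mm. Gripped from above across its diameter at any yaw, with the fingers either side of the lock ring
- knob_pointer (a point): tip of the white pointer line on the knob's top, 26 mm from the axis; it turns with the knob
- long_mark (a point): the one long, thick mark of the scale on the dial plate (fixed, on the -x side of the machine, 37 mm from the axis, height 83 mm); the seven other marks are short
- stitch_knob (a joint): turn of the stitch-length knob, rad, 0 to 2.8 between its stops, growing clockwise seen from above. Pointer on the long mark at 1.9; it starts between 0.1 and 1.0, that is short of the mark. Stiff (0.15 N m), stays where it is left; it does not turn with the ring; not to be turned before the ring is slack
- ring_grip (a point): middle of the lock ring, on the same axis: knurled steel ring 38 mm in diameter, 16 mm high (bench height 109 to 125 mm), just above the knob; a 14 mm spindle end stands up in it to 131 mm. Site at 117 mm. Gripped from above across its diameter at any yaw
- lock_ring (a joint): turn of the lock ring, rad, growing clockwise from above, which tightens it. 0 backed right off, 2.2 hard tight against its stop (its black index notch then points at the long mark); starts tightened, between 1.9 and 2.2; slack below 1.3. Friction 0.12 N m, stays where it is left
- bolt_bin: blue plastic bin, fixed, 122 mm long (its x), 100 mm wide (y), walls 3 mm; back (+x) and sides 55 mm high, front wall and the first 28 mm of the sides 30 mm. Two samples of its stock, up to 31 mm high, lie fixed in its back half (x above +9 mm). Three bins stand side by side on a carrier (back plate 70 mm high), order changing. Origin: centre of underside, 4 mm above the bench. For the hex bolts
- bearing_bin: blue plastic bin, fixed, 122 mm long (its x), 100 mm wide (y), walls 3 mm; back (+x) and sides 55 mm high, front wall and the first 28 mm of the sides 30 mm. Two samples of its stock, up to 31 mm high, lie fixed in its back half (x above +9 mm). Three bins stand side by side on a carrier (back plate 70 mm high), order changing. Origin: centre of underside, 4 mm above the bench. For the bearings
- gear_bin: blue plastic bin, fixed, 122 mm long (its x), 100 mm wide (y), walls 3 mm; back (+x) and sides 55 mm high, front wall and the first 28 mm of the sides 30 mm. Two samples of its stock, up to 31 mm high, lie fixed in its back half (x above +9 mm). Three bins stand side by side on a carrier (back plate 70 mm high), order changing. Origin: centre of underside, 4 mm above the bench. For the gears
- bolt1: loose steel hex bolt lying on the mat: hexagon head 21 mm across flats, 9 mm thick, at its -x end; shank 14 mm in diameter, 36 mm long, to +x, lying 5 degrees nose-down. Origin on the underside below the centre of mass, 18 mm from the head's end, 27 mm from the tip; the shank's axis is about 10 mm above it. 65 g. May be absent
- bearing1: loose steel ball bearing lying flat, ring 47 mm in diameter, 14 mm high, 20 mm dark bore. Origin: centre of its underside. 105 g. May be absent
- gear1: loose steel pinion lying flat: toothed wheel 40 mm in diameter over its teeth and 10 mm high, with a hub 20 mm in diameter standing 11 mm above it (21 mm high in all). Origin: centre of its underside. 60 g. May be absent
- bolt2: loose steel hex bolt lying on the mat: hexagon head 21 mm across flats, 9 mm thick, at its -x end; shank 14 mm in diameter, 36 mm long, to +x, lying 5 degrees nose-down. Origin on the underside below the centre of mass, 18 mm from the head's end, 27 mm from the tip; the shank's axis is about 10 mm above it. 65 g. May be absent
- bearing2: loose steel ball bearing lying flat, ring 47 mm in diameter, 14 mm high, 20 mm dark bore. Origin: centre of its underside. 105 g. May be absent
- gear2: loose steel pinion lying flat: toothed wheel 40 mm in diameter over its teeth and 10 mm high, with a hub 20 mm in diameter standing 11 mm above it (21 mm high in all). Origin: centre of its underside. 60 g. May be absent
- bolt3: loose steel hex bolt lying on the mat: hexagon head 21 mm across flats, 9 mm thick, at its -x end; shank 14 mm in diameter, 36 mm long, to +x, lying 5 degrees nose-down. Origin on the underside below the centre of mass, 18 mm from the head's end, 27 mm from the tip; the shank's axis is about 10 mm above it. 65 g. May be absent
- spray_can: bystander: spray can 52 mm in diameter, 190 mm high, standing behind; origin at the centre of its underside
- grease_tin: bystander among the spares: round closed tin 46 mm in diameter, 26 mm high, plain; origin at the centre of its underside. It stays where it is
- screwdriver_a: bystander: screwdriver 210 mm long with a black handle, lying on the left beside the other; origin under its middle, x along it
- screwdriver_b: bystander: screwdriver 190 mm long lying on the left in front of the machine; origin under its middle, x along it
- dust_brush: bystander: wooden dust brush 200 mm long lying on the right; origin under its middle, x along it
Not all that is in view belongs to the job. What is shaped like the bearing2 but blue is not meant.

How it is judged (in metres and radians):
On the way, in this order (a step that is already met when the one before it is completed fails the run):
1. lock ring slackened, the knob not yet set (value of joint lock_ring below 1.3 rad and value of joint stitch_knob below 1.5 rad), for 0.2 s.
2. knob on the long mark while the lock ring is still slack (value of joint stitch_knob between 1.76 and 2.04 rad and value of joint lock_ring below 1.6 rad), for 0.2 s.
3. lock ring tight with the knob still on the mark (value of joint stitch_knob between 1.76 and 2.04 rad and value of joint lock_ring above 2.05 rad), for 0.2 s.
At the end, for the whole second after the job is handed in: The knob is within 0.14 rad (8 degrees) of the long mark, the lock ring within 0.15 rad of its tight stop, and every spare present lies at rest inside the bin of its kind, below the rim (all of step 3 and x of bolt1 in the frame of bolt_bin between -0.058 and 0.058 m and y of bolt1 in the frame of bolt_bin between -0.047 and 0.047 m and z of bolt1 in the frame of bolt_bin between -0.004 and 0.045 m and linear speed of each of bolt1, bearing1, gear1, bolt2, bearing2, gear2, bolt3 below 0.03 m/s and x of bearing1 in the frame of bearing_bin between -0.058 and 0.058 m and y of bearing1 in the frame of bearing_bin between -0.047 and 0.047 m and z of bearing1 in the frame of bearing_bin between -0.004 and 0.045 m and x of gear1 in the frame of gear_bin between -0.058 and 0.058 m and y of gear1 in the frame of gear_bin between -0.047 and 0.047 m and z of gear1 in the frame of gear_bin between -0.004 and 0.045 m and x of bolt2 in the frame of bolt_bin between -0.058 and 0.058 m and y of bolt2 in the frame of bolt_bin between -0.047 and 0.047 m and z of bolt2 in the frame of bolt_bin between -0.004 and 0.045 m and x of bearing2 in the frame of bearing_bin between -0.058 and 0.058 m and y of bearing2 in the frame of bearing_bin between -0.047 and 0.047 m and z of bearing2 in the frame of bearing_bin between -0.004 and 0.045 m and x of gear2 in the frame of gear_bin between -0.058 and 0.058 m and y of gear2 in the frame of gear_bin between -0.047 and 0.047 m and z of gear2 in the frame of gear_bin between -0.004 and 0.045 m and x of bolt3 in the frame of bolt_bin between -0.058 and 0.058 m and y of bolt3 in the frame of bolt_bin between -0.047 and 0.047 m and z of bolt3 in the frame of bolt_bin between -0.004 and 0.045 m); the robot touches nothing.
It fails at once if a bystander (tin, tools, spray can) moved more than 4 cm (distance of any of spray_can, grease_tin, screwdriver_a, screwdriver_b, dust_brush from where it was at the start of the episode above 0.04 m).
It fails at once if the spray can knocked over (angle between spray_can's own z axis and vertical above 0.5 rad).
Of bolt1, bearing1, gear1, bolt2, bearing2, gear2, bolt3 only 5 to 7 are there at a start; the rules pass over those that are not, and their reading is None.
At some moment in a run one of bolt1, bearing1, gear1, bolt2, bearing2, gear2, bolt3 may be knocked a few centimetres aside while the robot is not near it.
Once in a run the grip may slacken for a moment while it holds something.
It also fails if it takes over 210 s, if anything falls off the work surface, if the arm or the gripper's body presses on something with over 40 N, if the wrist force passes 120 N, or if a joint passes its speed limit or range.

ROBOT

A 6-joint arm with a two-finger parallel gripper is mounted at the origin on the work surface. World frame = base frame: x ahead of the robot, y to its left, z up, the work surface at z = 0. Lengths are in mm, angles in rad, forces in N, time in s.
With the tool pointing down it reaches from about 375 to 975 mm from the base axis. Payload 3.8 kg.
Tool frame: the origin (TCP) lies on the centre line of the jaws, within the pads' length; the fingertips stand 25 mm ahead of it and the grasp point (between the pads) lies 6 mm ahead of it; z points along the fingers, y is the line along which they close (so a half turn about z gives the same grasp; the last joint's range is limited). The gripper opens to 85 mm and grips with 20 to 120 N. Pads are 22 mm wide; open, the fingers measure 114 mm over their backs; the gripper's body (76 mm by 85 mm) begins 54 mm behind the grasp point. The pads swing forward as they close: fully open they stand 13 mm farther back than shut.
Start: joints at [-1.24, 0.264, 1.604, -0, 1.274, -0.037], TCP at [242.7, -629.853, 256.28] pointing down, gripper open.
Joint ranges: [-2.63, 2.63], [-0.94, 2.18], [0.31, 2.57], [-1.31, 4.45], [0, 2.66], [-2.55, 2.55]. Speed limits (rad/s): [2.57, 2.57, 3.14, 3.14, 3.14, 3.14].

INTERFACE

Orientations are given as a unit quaternion [x, y, z, w].
In Python, from plant import read_state, get_image, sign_off gives the robot as it stands. The module is installed in compiled form; this text tells all that it offers.
- The arm moves only by the shell command python3 -m handwheel 'ROWS' [OPENING] [FORCE]. ROWS is JSON, a list of rows, each a list of 6 numbers: the shift along the tool's x, y, z in mm, then the turn, a rotation vector about the tool's x, y, z in rad. A call has 1 to 20 rows; each row is the pose to reach, as a shift and turn from the pose commanded when the call began, along the tool's axes at that moment; what a row does not reach only later rows make up. A row lasts 1/8 s, in which the tool goes at most 62.5 mm and 10.7 degrees, less where a joint would pass 70% of its speed; a pose out of reach is approached as far as the arm can. A call with a gripper value outside its range is refused whole. OPENING is the finger opening in mm, from 0 to 85.4, set as the call begins (- or left out, the last holds). The fingers move at their own pace and stop on an object; FORCE is the grip in N (left out, the last holds). Time passes only in rows, so rows that repeat a pose let the fingers close. It gives the time, the measured TCP pose, the force, the opening and the grip force at its end, in the units of the state.
- read_state(): the state, without advancing time (a new reading comes with each control period).
- get_image(name): name is "side" or "top"; returns a dict with "img" (384x512x3 uint8, red, green, blue), "vertical_fov" (degrees; the focal length in pixels is half the picture's height over the tangent of half this angle, whatever the lens; pixels are square), "cx", "cy" (the principal point, pixels), "k1" (the pictures are not rectified: a ray, as slopes to the right and down, at radius r is drawn at 1 + k1 r^2 times it, then the intrinsics apply), "origin" and "attitude" of the camera in the world. Camera axes: x right, y up, looking along -z (the intrinsics and any distortion apply to the point x, -y, -z); pixel columns grow to the right and rows downward; lengths in mm; the calibration is good to about 2 mm. A picture is of the moment at which its call begins. There is no depth.
- sign_off(): hands the job in; it is judged then, once.
The state is a dict: "time": time; "joint_positions": joint angles; "dq": joint speeds; "joint_efforts": joint torques, N m; "tool_pos": TCP position; "ee_rot": TCP orientation; "contact_force": force on the tool from outside, world axes, zero at the start; "ft_torque": the same for the moment, N m; "finger_gap": opening from 0.0 (shut) to 1.0 (fully open); "gripper_force": force on a finger pad.
Only numpy, scipy, OpenCV 4.12 (cv2) and the standard library are available. Lean on these libraries where they do the work, as an engineer would, in place of code of your own. Each camera call takes 0.05 s, during which the arm holds its last target. There are 200 camera calls.

## Working session

There is one attempt and no reset: what is moved stays moved. The work goes in short steps, Python scripts to look and compute and a shell command to move; the robot and the scene stay as the last step left them, time stands still between calls to the robot, and variables do not carry over. Pictures are saved under pics/ and viewed, at most 14 in all, crops included, and the job is handed in when it is done.

```bash
mkdir -p pics
cat > h.py <<'E'
import numpy as np, cv2
from scipy.spatial.transform import Rotation as R
from plant import read_state, get_image, sign_off
def cam(d):
    h=d["img"].shape[0]; f=h/2/np.tan(np.radians(d["vertical_fov"])/2)
    K=np.array([[f,0,d["cx"]],[0,f,d["cy"]],[0,0,1.]])
    a=np.array(d["attitude"]); M=R.from_quat(a).as_matrix() if a.size==4 else a
    return K,np.array([d["k1"],0,0,0,0.]),M@np.diag([1,-1,-1.]),np.array(d["origin"])
def px2w(d,uv,z):
    K,D,M,o=cam(d); uv=np.array(uv,float).reshape(-1,1,2)
    p=cv2.undistortPointsIter(uv,K,D,None,None,(3,100,1e-10)).reshape(-1,2)
    r=np.c_[p,np.ones(len(p))]@M.T
    return o+r*((np.broadcast_to(z,len(p))-o[2])/r[:,2])[:,None]
def w2px(d,P):
    K,D,M,o=cam(d); P=(np.array(P,float).reshape(-1,3)-o)@M
    return cv2.projectPoints(P.reshape(-1,1,3),np.zeros(3),np.zeros(3),K,D)[0].reshape(-1,2)
def save(d,n,box=None,s=1):
    i=d["img"]
    if box: i=i[box[1]:box[3],box[0]:box[2]]
    i=cv2.resize(i,None,fx=s,fy=s,interpolation=cv2.INTER_CUBIC)
    cv2.imwrite(f"pics/{n}.png",i[:,:,::-1])
E
python3 - <<'E'
from h import *
import pickle
for n in("top","side"):
    d=get_image(n); save(d,n+"0",None,1.5); pickle.dump(d,open(n+"0.pkl","wb"))
    print(n,{k:v for k,v in d.items() if k!="img"})
print(read_state())
E
```

```text
top {'vertical_fov': 52.72498099545363, 'cx': 255.47473394889923, 'cy': 187.14922659548682, 'k1': -0.02142985165184631, 'origin': array([ 319.98710761,  -32.97059566, 1217.99330726]), 'attitude': array([-0.07285683,  0.0677934 ,  0.71332998, -0.69372637])}
side {'vertical_fov': 56.00653843986232, 'cx': 259.3288485484166, 'cy': 191.50182891924817, 'k1': -0.0009779444746010266, 'origin': array([415.70615292, 655.99646194, 944.5953397 ]), 'attitude': array([-0.03410988,  0.33894874,  0.93721265, -0.07471756])}
{'time': 0.1, 'joint_positions': array([-1.23992198e+00,  2.64688672e-01,  1.60526161e+00, -1.51104598e-06,
        1.27372486e+00, -3.69184231e-02]), 'dq': array([ 2.76182128e-05, -1.01533767e-03, -3.34099889e-03,  1.65960263e-03,
        8.17064642e-04,  8.58554110e-04]), 'joint_efforts': array([-1.65775327e-04, -5.16708791e+01, -3.68589342e+01, -3.00169609e-05,
        6.29677379e-03, -1.22797755e-05]), 'tool_pos': array([ 242.48278591, -629.26897277,  255.06611925]), 'ee_rot': array([ 9.83138084e-01,  1.82861759e-01, -1.53203892e-04, -1.02991152e-03]), 'contact_force': array([ 0.41699501, -0.48174898, -0.55632333]), 'ft_torque': array([0.00590138, 0.01660677, 0.00697723]), 'gripper_force': 0.0, 'finger_gap': 1.0015034803241523}
```

View pics/top0.png

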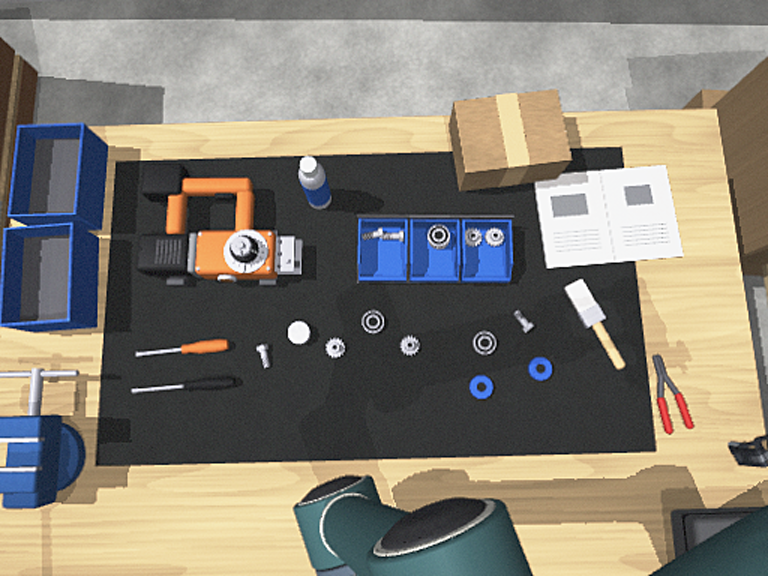

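View pics/side0.png

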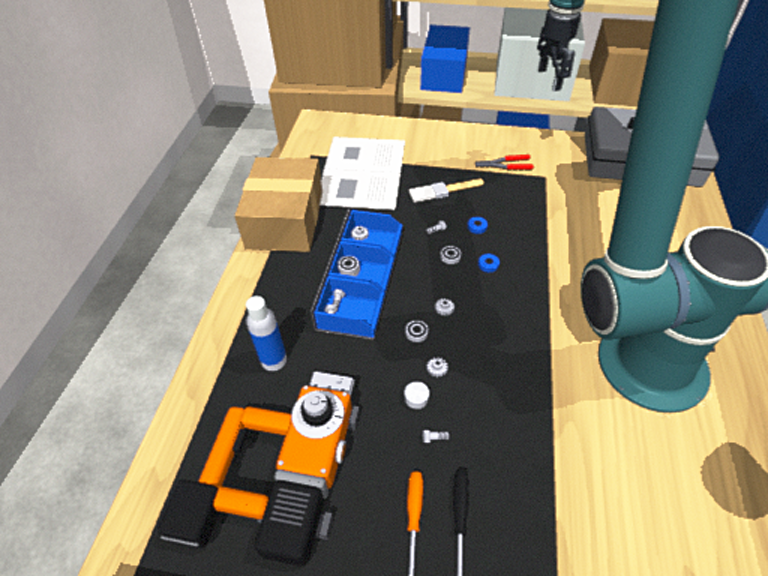

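Run:
```python
import pickle
from h import *
d=pickle.load(open("top0.pkl","rb")); save(d,"c1",(160,195,370,255),3.8)
a=cv2.resize(d["img"][140:200,120:210],None,fx=6,fy=6,interpolation=2)
s=pickle.load(open("side0.pkl","rb"))
b=cv2.resize(s["img"][240:300,180:240],None,fx=6,fy=6,interpolation=2)
cv2.imwrite("pics/c2.png",np.hstack([a[:,:,::-1][:, 60:480],b[:,:,::-1]]))
```

```text
(no output)
```

View pics/c1.png

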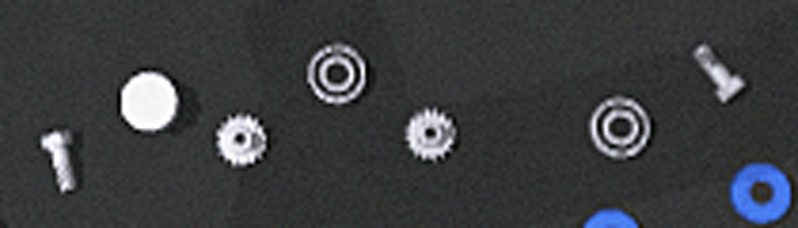

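View pics/c2.png

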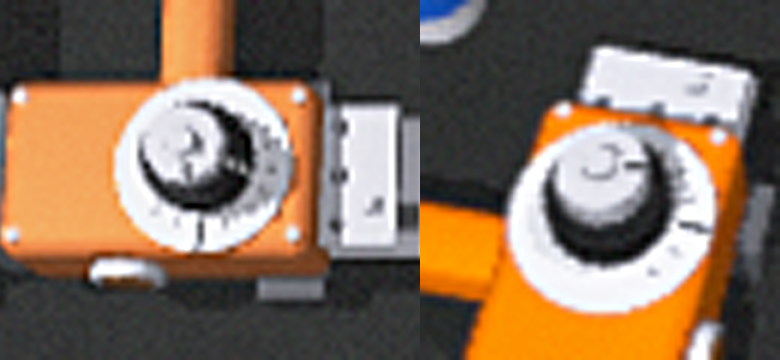

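Run:
```python
import pickle
from h import *
d=pickle.load(open("top0.pkl","rb")); s=pickle.load(open("side0.pkl","rb"))
np.set_printoptions(precision=1,suppress=True)
c=lambda p:np.array(p)/3.8+[160,195]-.4
P={"boltA_head":((55,140),17),"boltA_tip":((68,190),8),"boltB_head":((733,92),17),"boltB_tip":((703,50),8),"gearA":((241,140),10),"gearB":((431,134),10),"brgA":((337,73),14),"brgB":((620,127),14),"tin":((149,101),26)}
for k,(p,z) in P.items(): print(k,px2w(d,c(p),z)[0])
t=lambda p:np.array(p)/6+[130,140]-.4
for k,p,z in(("ring",(185,145),125),("dial",(205,165),83),("mark",(200,232),83),("notch",(188,172),125),("ptr",(238,165),107)): print(k,px2w(d,t(p),z)[0])
t=lambda p:np.array(p)/6+[180,240]-.4
print("side")
for k,p,z in(("ring",(175,172),125),("dial",(192,217),83),("mark",(273,228),83),("notch",(212,166),125)): print(k,px2w(s,t(p),z)[0])
print("bins (corners)")
for k,p,z in(("fl",(360,281),34),("f12",(411,281),34),("f23",(462,281),34),("fr",(511,281),34),("bl",(360,216),72),("br",(513,216),72)): print(k,px2w(d,np.array(p)/1.5,z)[0])
# side-view spares in 1.5 img
for k,p,z in(("boltA",(437,436),10),("gearA",(437,368),10),("gearB",(445,307),10),("brgA",(416,331),14),("brgB",(451,255),14),("boltB",(437,227),10)): print(k,px2w(s,np.array(p)/1.5,z)[0])
print(w2px(d,[[242.7,-629.8,256]]))
```

```text
boltA_head [429.8 228.5  17. ]
boltA_tip [389.5 219.3   8. ]
boltB_head [ 453.5 -326.4   17. ]
boltB_tip [ 490.1 -306.4    8. ]
gearA [426.3  77.2  10. ]
gearB [426.9 -78.5  10. ]
brgA [478.8  -2.8  14. ]
brgB [ 427.9 -232.8   14. ]
tin [458.6 150.3  26. ]
ring [618.6 247.9 125. ]
dial [619.3 248.3  83. ]
mark [584.6 250.1  83. ]
notch [604.9 246.2 125. ]
ptr [612.4 226.  107. ]
side
ring [622.7 250.9 125. ]
dial [620.6 250.   83. ]
mark [584.6 249.5  83. ]
notch [608.  245.7 125. ]
bins (corners)
fl [560.   20.6  34. ]
f12 [556.9 -85.4  34. ]
f23 [ 553.9 -191.2   34. ]
fr [ 550.9 -292.9   34. ]
bl [688.8  16.3  72. ]
br [ 679.5 -298.3   72. ]
boltA [410.8 224.6  10. ]
gearA [426.2  81.4  10. ]
gearB [425.5 -74.4  10. ]
brgA [479.2   1.3  14. ]
brgB [ 426.7 -227.3   14. ]
boltB [ 469.5 -320.6   10. ]
[[507.4 290.4]]
```

```bash
cat >> h.py <<'E'
def plan(x,y,z,yaw=None):
    """shift in tool axes and tool-z turn to reach world TCP x,y,z, tool-x yaw (deg, mod 180 nearest)"""
    s=read_state(); Q=R.from_quat(s["ee_rot"]); M=Q.as_matrix(); y0=np.degrees(np.arctan2(M[1,0],M[0,0]))
    dl=M.T@(np.array([x,y,z])-s["tool_pos"])
    g=R.from_euler("z",y0 if yaw is None else yaw,degrees=True)*R.from_euler("x",180,degrees=True)
    rv=(Q.inv()*g).as_rotvec()
    print(np.round(dl,1).tolist(),np.round(rv,3).tolist(),"pos",np.round(s["tool_pos"],1),"yaw %.1f"%y0,"q1,q6",np.round(s["joint_positions"][[0,5]],2),"t %.1f"%s["time"])
E
python3 -c "from h import *;plan(620,249.5,190,86)"
```

```text
[668.2, -684.1, 66.5] [-0.002, -0.001, -1.133] pos [ 242.5 -629.3  255.1] yaw 21.1 q1,q6 [-1.24 -0.04] t 0.1
```

```bash
python3 -m handwheel '[[668,-684,0,0,0,-1.13],[668,-684,0,0,0,-1.13],[668,-684,0,0,0,-1.13],[668,-684,0,0,0,-1.13],[668,-684,0,0,0,-1.13],[668,-684,0,0,0,-1.13],[668,-684,0,0,0,-1.13],[668,-684,0,0,0,-1.13],[668,-684,0,0,0,-1.13],[668,-684,0,0,0,-1.13],[668,-684,0,0,0,-1.13],[668,-684,0,0,0,-1.13],[668,-684,0,0,0,-1.13],[668,-684,0,0,0,-1.13],[668,-684,0,0,0,-1.13],[668,-684,0,0,0,-1.13],[668,-684,66,0,0,-1.13],[668,-684,66,0,0,-1.13],[668,-684,66,0,0,-1.13],[668,-684,66,0,0,-1.13]]' 65 60
python3 -c "
from h import *;plan(620,249.5,137,86)
d=get_image('top')
import cv2
a=cv2.resize(d['img'][110:210,100:220],None,fx=3.3,fy=3.3,interpolation=2)
s=get_image('side')
b=cv2.resize(s['img'][190:310,150:270],None,fx=2.75,fy=2.75,interpolation=2)
cv2.imwrite('pics/c3.png',np.hstack([a,b])[:,:,::-1])"
```

```text
time: 2.6
tool_pos: [621.5, 248.4, 193.3]
ee_rot: [0.733, 0.681, 0.002, 0.001]
contact_force: [-0.6, 0.1, 1.6]
finger_gap: 0.762
gripper_force: 0.0
[0.9, -1.8, 56.3] [0.004, -0.002, -0.004] pos [621.5 248.4 193.3] yaw 85.8 q1,q6 [0.34 0.42] t 2.6
```

View pics/c3.png

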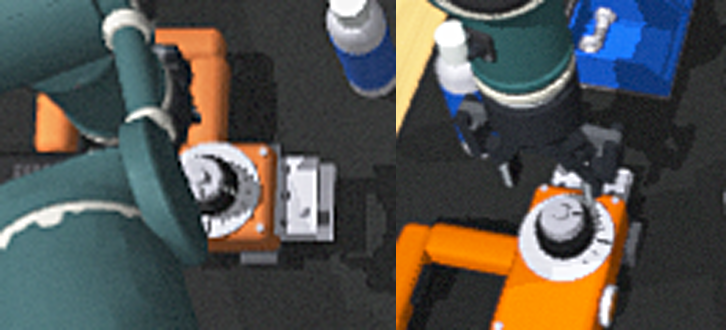

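```bash
python3 -c "
import pickle
from h import *
s=pickle.load(open('side0.pkl','rb'))
print((w2px(s,[[621.5,248.4,168],[621.5,248.4,125]])-[150,190])*2.75+[396,0])"
python3 -m handwheel '[[1,-1.5,28,0,0,0],[1,-1.5,56,0,0,0],[1,-1.5,56,0,0,0],[1,-1.5,56,0,0,0]]'
python3 -c "from h import *;plan(620,249.5,137,86);print(read_state()['ft_torque'])"
```

```text
[[553.76674076 189.7193599 ]
 [559.57686256 213.03317209]]
time: 3.2
tool_pos: [619.7, 249.9, 136.2]
ee_rot: [0.732, 0.681, 0.001, 0.0]
contact_force: [0.3, 0.1, 0.8]
finger_gap: 0.759
gripper_force: 0.0
[-0.4, 0.4, -0.8] [0.002, -0.001, -0.003] pos [619.7 249.9 136.2] yaw 85.8 q1,q6 [0.35 0.42] t 3.2
[ 0.05178914 -0.0263761   0.02308911]
```

```bash
python3 -m handwheel '[[0,0,0,0,0,0],[0,0,0,0,0,0],[0,0,0,0,0,0],[0,0,0,0,0,0],[0,0,0,0,0,0],[0,0,0,0,0,0]]' 25 60
python3 -c "from h import *;plan(620,249.5,137,86);print(read_state()['ft_torque'])"
```

```text
time: 3.95
tool_pos: [620.9, 250.0, 136.9]
ee_rot: [0.732, 0.681, 0.002, 0.001]
contact_force: [2.4, -0.5, 6.0]
finger_gap: 0.415
gripper_force: 59.5
[-0.6, -0.8, -0.1] [0.005, -0.002, -0.003] pos [620.9 250.  136.9] yaw 85.8 q1,q6 [0.35 0.42] t 4.0
[-0.12691105 -0.34766105 -0.04550398]
```

```bash
python3 -m handwheel '[[0,0,-1,0,0,-0.12],[0,0,-1,0,0,-0.24],[0,0,-1,0,0,-0.36],[0,0,-1,0,0,-0.48],[0,0,-1,0,0,-0.6],[0,0,-1,0,0,-0.72],[0,0,-1,0,0,-0.84],[0,0,-1,0,0,-0.95],[0,0,-1,0,0,-0.95],[0,0,-1,0,0,-0.95],[0,0,-1,0,0,-0.95]]'
python3 -c "from h import *;plan(620,249.5,137,86);print(read_state()['ft_torque'])"
python3 -m handwheel '[[0,0,0,0,0,0],[0,0,0,0,0,0],[0,0,0,0,0,0],[0,0,-50,0,0,0],[0,0,-100,0,0,0],[0,0,-100,0,0,0],[-130,0,-100,0,0,0],[-130,0,-100,0,0,0],[-130,0,-100,0,0,0],[-130,0,-100,0,0,0]]' 70
python3 -c "
from h import *;plan(620,249.5,113,86)
d=get_image('top')
a=cv2.resize(d['img'][140:200,130:200],None,fx=6,fy=6,interpolation=2)
s=get_image('side')
b=cv2.resize(s['img'][240:300,180:240],None,fx=6,fy=6,interpolation=2)
cv2.imwrite('pics/c4.png',np.hstack([a,b])[:,:,::-1])"
```

```text
time: 5.32
tool_pos: [620.5, 249.9, 136.9]
ee_rot: [0.341, 0.94, 0.001, 0.002]
contact_force: [4.7, -1.7, 5.8]
finger_gap: 0.416
gripper_force: 60.2
[0.1, -0.6, -0.1] [0.004, 0.001, 0.945] pos [620.5 249.9 136.9] yaw 140.2 q1,q6 [ 0.35 -0.53] t 5.3
[-0.08371814 -0.85239454  0.00365874]
time: 6.58
tool_pos: [717.8, 166.1, 233.2]
ee_rot: [0.341, 0.94, -0.001, -0.002]
contact_force: [-0.0, 0.4, -0.4]
finger_gap: 0.821
gripper_force: 0.0
[128.2, 1.7, 120.6] [-0.003, -0.001, 0.945] pos [717.8 166.1 233.2] yaw 140.2 q1,q6 [ 0.19 -0.68] t 6.6
```

View pics/c4.png

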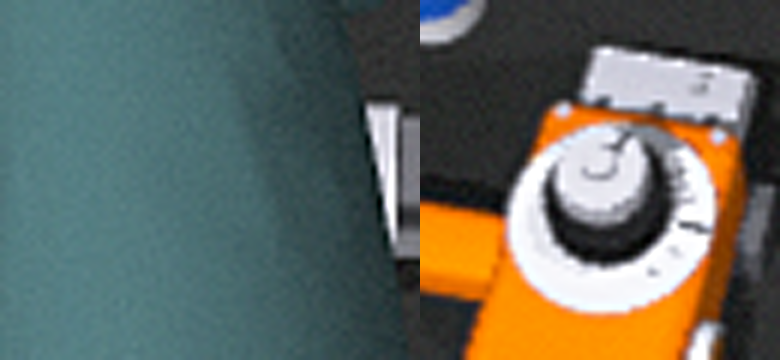

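Run:
```python
import pickle
from h import *
for n,c in(("top0",(619,248)),("side0",(621.5,250.3))):
    d=pickle.load(open(n+".pkl","rb")); g=cv2.cvtColor(d["img"],7).astype(np.float32)
    print(n)
    for a in range(90,361,6):
        row=[]
        for r,z in((21.5,107),(23.5,107),(25,107),(34,83),(37,83),(40,83)):
            p=w2px(d,[c[0]+r*np.cos(np.radians(a)),c[1]+r*np.sin(np.radians(a)),z])[0]
            row.append(int(cv2.remap(g,np.float32([[p[0]]]),np.float32([[p[1]]]),1)[0,0]))
        print(a,*row,end=" | " if a%12 else "\n")
```

```text
top0
90 229 203 152 188 252 244 | 96 216 142 117 226 250 243
102 187 54 59 248 246 244 | 108 153 74 62 249 245 244
114 117 59 62 250 244 244 | 120 96 24 68 248 243 245
126 83 42 61 242 244 244 | 132 65 37 70 217 230 244
138 69 39 62 235 244 245 | 144 45 39 48 244 243 244
150 50 43 58 244 243 246 | 156 54 46 43 221 245 247
162 50 44 41 247 246 249 | 168 48 44 42 244 249 254
174 50 46 31 164 181 204 | 180 55 50 31 197 192 211
186 45 46 33 249 248 252 | 192 37 43 40 249 245 248
198 43 45 43 208 241 247 | 204 30 34 32 249 246 246
210 28 34 34 235 249 247 | 216 32 31 26 245 249 241
222 28 27 22 192 240 249 | 228 28 27 21 169 239 247
234 21 21 20 180 210 236 | 240 36 25 18 149 175 222
246 68 63 85 151 162 172 | 252 94 97 127 169 172 172
258 66 79 87 172 174 177 | 264 42 42 33 110 170 177
270 25 25 19 150 176 173 | 276 26 25 18 169 172 169
282 27 26 22 164 166 223 | 288 28 22 14 147 158 205
294 30 23 23 161 241 247 | 300 21 21 34 157 202 250
306 14 17 21 195 239 249 | 312 26 23 34 201 248 249
318 30 25 34 244 245 247 | 324 51 35 60 238 246 246
330 82 26 33 237 245 245 | 336 123 49 72 244 24
[... 677 characters left out ...]
9 24 178 224 252
222 80 37 26 156 214 241 | 228 118 79 48 140 142 237
234 192 152 89 146 169 203 | 240 234 184 130 105 167 190
246 235 230 209 42 109 163 | 252 234 236 226 51 112 171
258 226 232 234 141 96 162 | 264 215 230 234 230 202 170
270 174 214 230 232 233 205 | 276 164 209 229 218 232 227
282 175 212 228 165 217 232 | 288 200 217 228 189 213 229
294 224 226 227 224 225 228 | 300 229 229 228 229 229 228
306 227 228 228 225 226 230 | 312 225 226 227 228 227 234
318 227 226 228 228 222 236 | 324 228 228 228 231 182 228
330 228 224 218 135 167 245 | 336 230 225 199 96 221 253
342 235 172 140 128 226 254 | 348 204 139 137 179 249 253
354 171 123 101 233 248 252 | 360 132 69 94 232 242 252
```

```bash
python3 -m handwheel '[[50,1.5,0,0,0,0],[100,1.5,0,0,0,0],[128.5,1.5,0,0,0,0],[128.5,1.5,20,0,0,0],[128.5,1.5,60,0,0,0],[128.5,1.5,100,0,0,0],[128.5,1.5,116,0,0,0],[128.5,1.5,116,0,0,0],[128.5,1.5,116,0,0,0]]' 72
python3 -m handwheel '[[0,0,0,0,0,0],[0,0,0,0,0,0],[0,0,0,0,0,0],[0,0,0,0,0,0],[0,0,0,0,0,0],[0,0,0,0,0,0]]' 40 80
python3 -c "from h import *;plan(620,249.5,117,140);print(read_state()['ft_torque'])"
```

```text
time: 7.8
tool_pos: [622.3, 250.1, 121.0]
ee_rot: [0.34, 0.94, 0.001, 0.001]
contact_force: [-0.7, 1.2, -0.0]
finger_gap: 0.845
gripper_force: 0.0
time: 8.55
tool_pos: [621.4, 249.2, 122.6]
ee_rot: [0.34, 0.941, -0.0, 0.001]
contact_force: [-3.5, -4.2, 7.7]
finger_gap: 0.584
gripper_force: 81.3
[1.3, -0.7, 5.6] [0.0, 0.002, 0.005] pos [621.4 249.2 122.6] yaw 140.3 q1,q6 [ 0.34 -0.53] t 8.6
[-0.80582669  0.82475675  0.02327235]
```

```bash
python3 -m handwheel '[[0,0,0,0,0,0.12],[0,0,0,0,0,0.24],[0,0,0,0,0,0.36],[0,0,0,0,0,0.48],[0,0,0,0,0,0.6],[0,0,0,0,0,0.72],[0,0,0,0,0,0.84],[0,0,0,0,0,0.96],[0,0,0,0,0,1.08],[0,0,0,0,0,1.2],[0,0,0,0,0,1.31],[0,0,0,0,0,1.31],[0,0,0,0,0,1.31],[0,0,0,0,0,1.31]]'
python3 -c "from h import *;plan(620,249.5,117,140);print(read_state()['ft_torque'])"
python3 -m handwheel '[[0,0,0,0,0,0],[0,0,0,0,0,0],[0,0,0,0,0,0],[0,0,-50,0,0,0],[0,0,-100,0,0,0],[0,0,-100,0,0,0],[-60,0,-100,0,0,0],[-120,0,-100,0,0,0],[-180,0,-100,0,0,0],[-200,0,-100,0,0,0],[-200,0,-100,0,0,0]]' 75
python3 -c "
from h import *;plan(620,249.5,117,86)
import pickle
d=get_image('top');s=get_image('side');pickle.dump(d,open('top1.pkl','wb'));pickle.dump(s,open('side1.pkl','wb'))
a=cv2.resize(d['img'][140:200,130:200],None,fx=6,fy=6,interpolation=2)
b=cv2.resize(s['img'][240:300,180:240],None,fx=6,fy=6,interpolation=2)
cv2.imwrite('pics/c5.png',np.hstack([a,b])[:,:,::-1])"
```

```text
time: 10.3
tool_pos: [620.7, 249.2, 122.6]
ee_rot: [0.843, 0.539, -0.0, 0.0]
contact_force: [-5.0, -4.1, 10.0]
finger_gap: 0.588
gripper_force: 81.6
[0.0, -0.8, 5.6] [-0.0, 0.001, -1.306] pos [620.7 249.2 122.6] yaw 65.2 q1,q6 [0.34 0.78] t 10.3
[-0.643537    1.1486458  -0.15497112]
time: 11.68
tool_pos: [536.4, 67.6, 218.8]
ee_rot: [0.843, 0.538, -0.0, -0.0]
contact_force: [0.3, -0.1, 0.5]
finger_gap: 0.875
gripper_force: 0.0
[200.2, -0.8, 101.8] [-0.001, -0.0, -0.365] pos [536.4  67.6 218.8] yaw 65.1 q1,q6 [0.08 0.51] t 11.7
```

View pics/c5.png

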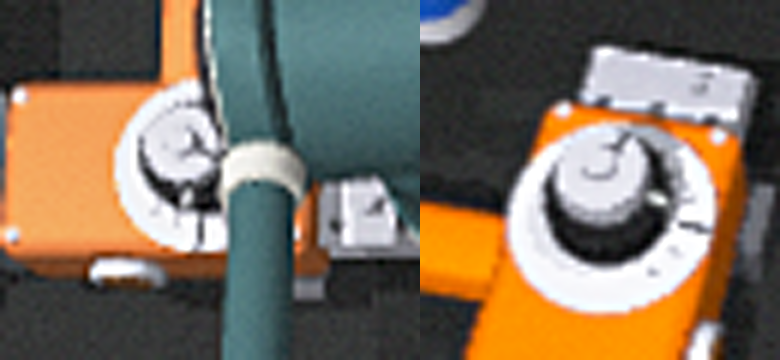

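Run:
```python
import pickle
from h import *
for n,c in(("top1",(619,248)),("side1",(621.5,250.3))):
    d=pickle.load(open(n+".pkl","rb")); g=cv2.cvtColor(d["img"],7).astype(np.float32)
    A=np.radians(np.arange(150,221,3))
    def s(r,z): 
        p=w2px(d,np.c_[c[0]+r*np.cos(A),c[1]+r*np.sin(A),0*A+z]).astype(np.float32)
        return cv2.remap(g,p[:,:1],p[:,1:],1)[:,0].astype(int)
    print(n); print(np.c_[np.arange(150,221,3),s(22,107),s(24,107),s(34,83),s(37,83)].T)
    a=A
    w=np.clip(s(22,107)+s(24,107)-110.,0,None)*(np.abs(np.degrees(A)-183)<22); v=np.clip(490.-s(34,83)-s(37,83),0,None)*(np.abs(np.degrees(A)-179)<9)
    print(np.degrees([(w*A).sum()/w.sum(),(v*A).sum()/v.sum()]))
```

```text
top1
[[150 153 156 159 162 165 168 171 174 177 180 183 186 189 192 195 198 201
  204 207 210 213 216 219]
 [ 39  40  39  50  93 137 171 192 208 156 100  65  51  36  35  38  40  36
   34  49  83 115 146 175]
 [ 41  35  32  26  62 129 190 191 189 144  95  61  52  41  41  41  38  34
   41  83 122 153 180 211]
 [243 226 223 239 246 249 244 233 162  95 196 253 249 250 253 237 203 134
  101 104 107 111 111 109]
 [244 244 245 246 246 248 249 238 181  86 191 253 248 250 250 240 182 102
  103 107 109 110 110 106]]
[171.66308519 176.57439446]
side1
[[150 153 156 159 162 165 168 171 174 177 180 183 186 189 192 195 198 201
  204 207 210 213 216 219]
 [ 33  35  36  34  30  31  40  58 109 168 191 190 174 124  74  52  39  31
   35  39  46  56  68  73]
 [ 40  37  36  34  27  23  40  63 120 191 226 194 152 102  54  38  26  23
   24  26  25  22  30  34]
 [249 248 237 220 225 243 252 253 253 237 190 112 183 254 254 254 252 207
  195 230 216 189 179 166]
 [249 248 247 237 240 250 252 252 254 232 186 132 184 254 252 252 246 219
  220 233 241 234 226 238]]
[181.38778626 182.80357143]
```

```bash
python3 -m handwheel '[[50,0,0,0,0,-0.15],[100,0,0,0,0,-0.3],[150,0,0,0,0,-0.45],[200,-1,0,0,0,-0.6],[200,-1,0,0,0,-0.75],[200,-1,0,0,0,-0.9],[200,-1,0,0,0,-1.05],[200,-1,0,0,0,-1.13],[200,-1,40,0,0,-1.13],[200,-1,78,0,0,-1.13],[200,-1,78,0,0,-1.13],[200,-1,78,0,0,-1.13]]' 60
python3 -c "from h import *;plan(620.3,249.5,140,130)"
```

```text
time: 13.28
tool_pos: [620.6, 251.7, 142.2]
ee_rot: [0.423, 0.906, 0.001, 0.0]
contact_force: [0.3, 0.3, 0.5]
finger_gap: 0.7
gripper_force: 0.0
[-1.5, -1.7, 2.2] [0.001, 0.0, 0.0] pos [620.6 251.7 142.2] yaw 130.0 q1,q6 [ 0.35 -0.35] t 13.3
```

```bash
python3 -m handwheel '[[-1.5,-1.7,2.2,0,0,0],[-1.5,-1.7,2.2,0,0,0],[-1.5,-1.7,2.2,0,0,0]]'
python3 -m handwheel '[[0,0,0,0,0,0],[0,0,0,0,0,0],[0,0,0,0,0,0],[0,0,0,0,0,0],[0,0,0,0,0,0]]' 25 60
python3 -m handwheel '[[0,0,0,0,0,0.12],[0,0,0,0,0,0.24],[0,0,0,0,0,0.36],[0,0,0,0,0,0.48],[0,0,0,0,0,0.6],[0,0,0,0,0,0.72],[0,0,0,0,0,0.84],[0,0,0,0,0,0.96],[0,0,0,0,0,1.06],[0,0,0,0,0,1.06],[0,0,0,0,0,1.06]]'
python3 -c "from h import *;plan(620,249.5,140,130);print(read_state()['ft_torque'])"
```

```text
time: 13.65
tool_pos: [620.0, 248.1, 140.1]
ee_rot: [0.423, 0.906, 0.001, 0.001]
contact_force: [0.2, 0.6, -0.0]
finger_gap: 0.7
gripper_force: 0.0
time: 14.28
tool_pos: [621.1, 249.1, 140.5]
ee_rot: [0.423, 0.906, 0.002, 0.001]
contact_force: [3.8, 4.1, 3.1]
finger_gap: 0.417
gripper_force: 59.7
time: 15.65
tool_pos: [620.7, 249.0, 140.5]
ee_rot: [0.823, 0.569, 0.002, 0.0]
contact_force: [2.5, 4.1, 5.2]
finger_gap: 0.412
gripper_force: 60.0
[0.2, -0.8, 0.5] [0.003, -0.002, -1.059] pos [620.7 249.  140.5] yaw 69.3 q1,q6 [0.34 0.7 ] t 15.7
[ 0.80578726 -0.46634709 -0.15779928]
```

```bash
python3 -m handwheel '[[0,0,0,0,0,0.06],[0,0,0,0,0,0.1],[0,0,0,0,0,0.1],[0,0,0,0,0,0.1]]'
python3 -c "from h import *;plan(620,249.5,140,130);print(read_state()['ft_torque'])"
python3 -m handwheel '[[0,0,0,0,0,0.06],[0,0,0,0,0,0.1],[0,0,0,0,0,0.1],[0,0,0,0,0,0.1]]'
python3 -c "from h import *;plan(620,249.5,140,130);print(read_state()['ft_torque'])"
```

```text
time: 16.15
tool_pos: [620.6, 249.0, 140.5]
ee_rot: [0.85, 0.527, 0.002, -0.0]
contact_force: [2.4, 4.8, 5.3]
finger_gap: 0.408
gripper_force: 60.0
[0.1, -0.7, 0.5] [0.003, -0.002, -1.159] pos [620.6 249.  140.5] yaw 63.6 q1,q6 [0.34 0.8 ] t 16.1
[ 0.75045702 -0.46869666 -0.12461555]
time: 16.65
tool_pos: [619.5, 247.4, 140.4]
ee_rot: [0.875, 0.484, -0.0, 0.0]
contact_force: [-1.0, -2.0, 8.7]
finger_gap: 0.411
gripper_force: 60.6
[2.1, -0.7, 0.4] [-0.0, 0.001, -1.259] pos [619.5 247.4 140.4] yaw 57.9 q1,q6 [0.34 0.9 ] t 16.6
[-0.04540134  0.14243961 -0.14859473]
```

```bash
python3 -m handwheel '[[0,0,0,0,0,0.06],[0,0,0,0,0,0.12],[0,0,0,0,0,0.12],[0,0,0,0,0,0.12]]'
python3 -c "from h import *;plan(620,249.5,140,130);print(read_state()['ft_torque'])"
```

```text
time: 17.15
tool_pos: [618.2, 246.2, 140.2]
ee_rot: [0.903, 0.43, -0.002, 0.001]
contact_force: [-4.0, -3.1, 11.2]
finger_gap: 0.409
gripper_force: 61.2
[3.7, -0.6, 0.2] [-0.004, 0.003, -1.379] pos [618.2 246.2 140.2] yaw 51.0 q1,q6 [0.34 1.02] t 17.1
[-0.54283578  0.87596875 -0.1313329 ]
```

```bash
python3 -m handwheel '[[0,0,0,0,0,0],[0,0,0,0,0,0],[0,0,0,0,0,0],[0,0,-50,0,0,0],[0,0,-100,0,0,0],[0,0,-100,0,0,0],[-60,0,-100,0,0,0],[-120,0,-100,0,0,0],[-180,0,-100,0,0,0],[-240,0,-100,0,0,0],[-260,0,-100,0,0,0],[-260,0,-100,0,0,0]]' 75
python3 -c "
from h import *;plan(620,249.5,117,86)
import pickle
d=get_image('top');s=get_image('side');pickle.dump(d,open('top1.pkl','wb'));pickle.dump(s,open('side1.pkl','wb'))
a=cv2.resize(d['img'][140:200,130:200],None,fx=6,fy=6,interpolation=2)
b=cv2.resize(s['img'][240:300,180:240],None,fx=6,fy=6,interpolation=2)
cv2.imwrite('pics/c6.png',np.hstack([a,b])[:,:,::-1])"
```

```text
time: 18.65
tool_pos: [454.7, 45.8, 238.5]
ee_rot: [0.903, 0.429, -0.0, -0.0]
contact_force: [-0.9, 0.7, 0.3]
finger_gap: 0.879
gripper_force: 0.0
[262.3, -0.8, 121.4] [-0.001, -0.0, -0.615] pos [454.7  45.8 238.5] yaw 50.8 q1,q6 [0.05 0.73] t 18.6
```

View pics/c6.png

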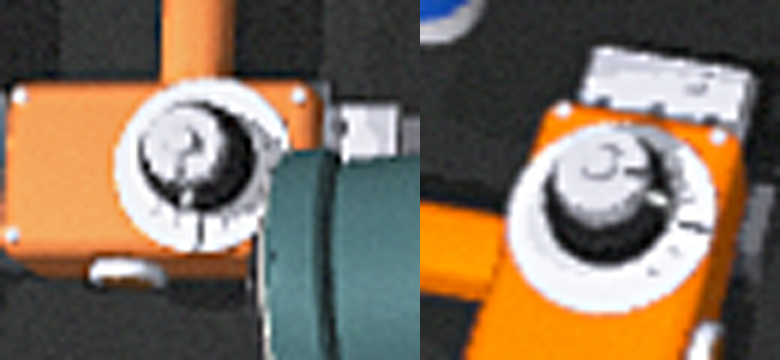

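```bash
cat > ang.py <<'E'
import pickle,sys
from h import *
for n,c in(("top0",(618.8,248)),("top1",(618.8,248)),("side0",(622,250.5)),("side1",(622,250.5))):
    d=pickle.load(open(n+".pkl","rb")); g=cv2.cvtColor(d["img"],7).astype(np.float32)
    D=np.arange(150,226,2); A=np.radians(D)
    def s(r,z): 
        p=w2px(d,np.c_[c[0]+r*np.cos(A),c[1]+r*np.sin(A),0*A+z]).astype(np.float32)
        return cv2.remap(g,p[:,:1],p[:,1:],1)[:,0]
    def cen(v,lo,hi):
        v=v*((D>=lo)&(D<=hi)); v=np.clip(v-v.max()*.4,0,None); return round((v*D).sum()/v.sum(),1)
    print(n,"notch",[cen(250-s(r,125),160,212) for r in(12,14,16)],"ptr",cen(s(22,107)+s(24,107),155,200),"mark",cen(500-s(34,83)-s(37,83),168,190)); print(s(14,125).astype(int))
E
python3 ang.py
```

```text
top0 notch [np.float64(186.0), np.float64(186.2), np.float64(187.7)] ptr 177.6 mark 176.5
[238 239 241 242 243 243 243 243 232 222 212 203 192 182 173 159 148 138
 125 115 128 149 168 188 207 228 235 235 234 234 234 234 235 233 231 232
 235 235]
top1 notch [np.float64(171.2), np.float64(171.4), np.float64(173.3)] ptr 171.5 mark 176.5
[245 241 227 212 196 181 165 151 147 144 141 139 135 133 145 164 180 196
 215 232 234 232 231 231 231 232 232 232 232 232 233 233 233 232 232 233
 235 236]
side0 notch [np.float64(202.2), np.float64(201.1), np.float64(199.6)] ptr 178.2 mark 183.6
[234 233 232 232 232 231 231 231 232 232 232 233 234 235 236 236 226 217
 207 198 187 173 159 141 127 110  96 109 132 155 182 204 226 234 233 232
 231 227]
side1 notch [np.float64(190.1), np.float64(189.5), np.float64(188.5)] ptr 182.0 mark 183.6
[230 230 230 231 232 233 235 236 237 238 228 220 211 200 191 178 162 149
 132 118 103 107 129 156 178 204 226 235 235 235 234 234 234 233 232 231
 230 225]
```

```bash
cat >> h.py <<'E'
def find():
    for n in("top","side"):
        d=get_image(n); im=d["img"]; hsv=cv2.cvtColor(im,cv2.COLOR_RGB2HSV)
        m=((hsv[...,2]>95)&(hsv[...,1]<90)).astype(np.uint8)
        poly=w2px(d,[[365,-360,0],[525,-360,0],[525,260,0],[365,260,0]]).astype(np.int32)
        k=np.zeros_like(m); cv2.fillPoly(k,[poly],1); m=cv2.morphologyEx(m*k,cv2.MORPH_CLOSE,np.ones((3,3)))
        c,l,st,ce=cv2.connectedComponentsWithStats(m)
        print(n,[(int(st[i,4]),*np.round(px2w(d,ce[i],9)[0][:2]).astype(int).tolist()) for i in range(1,c) if 25<st[i,4]<900])
E
python3 -c "from h import *;find();plan(479,-1,90,0)"
```

```text
top [(80, 469, -318), (254, 460, 142), (162, 427, -234), (137, 427, -78), (55, 429, 93)]
side [(137, 484, -339), (70, 415, -228), (136, 429, -83), (176, 480, -3), (407, 452, 129), (102, 417, 224)]
[-23.3, 48.0, 149.0] [-0.0, -0.0, 0.889] pos [456.4  47.3 239.1] yaw 50.9 q1,q6 [0.05 0.73] t 18.9
```

```bash
python3 -m handwheel '[[-23.3,48,60,0,0,0.18],[-23.3,48,100,0,0,0.36],[-23.3,48,149,0,0,0.54],[-23.3,48,149,0,0,0.72],[-23.3,48,149,0,0,0.889],[-23.3,48,149,0,0,0.889],[-23.3,48,149,0,0,0.889]]' 75 60
python3 -c "from h import *;plan(479,-1,30,0);find()"
```

```text
time: 19.73
tool_pos: [478.6, -1.5, 90.1]
ee_rot: [1.0, 0.001, 0.0, -0.0]
contact_force: [-0.5, -0.3, -0.3]
finger_gap: 0.882
gripper_force: 0.0
[0.4, -0.5, 60.1] [-0.0, -0.0, 0.002] pos [478.6  -1.5  90.1] yaw 0.1 q1,q6 [-0.06  1.51] t 19.7
top [(72, 470, -318), (187, 460, 153), (43, 465, -8), (162, 427, -234), (76, 416, 226)]
side [(34, 502, -342), (215, 460, -214), (47, 492, -79), (117, 428, -77), (140, 478, 2), (412, 452, 129), (100, 417, 224)]
```

```bash
python3 -m handwheel '[[0,0,35,0,0,0],[0,0,60,0,0,0],[0,0,60,0,0,0],[0,0,60,0,0,0]]'
python3 -m handwheel '[[0,0,0,0,0,0],[0,0,0,0,0,0],[0,0,0,0,0,0],[0,0,0,0,0,0],[0,0,0,0,0,0]]' 30 60
python3 -m handwheel '[[0,0,-40,0,0,0],[0,0,-70,0,0,0],[0,0,-70,0,0,0]]'
python3 -c "from h import *;plan(589,-138,100,-1)"
```

```text
time: 20.32
tool_pos: [478.7, -2.0, 30.9]
ee_rot: [1.0, -0.0, 0.001, 0.0]
contact_force: [0.1, -0.1, 0.2]
finger_gap: 0.873
gripper_force: 0.0
time: 20.95
tool_pos: [479.2, -2.1, 31.9]
ee_rot: [1.0, -0.001, 0.001, 0.0]
contact_force: [-2.7, 0.9, 8.4]
finger_gap: 0.51
gripper_force: 59.8
time: 21.32
tool_pos: [480.7, -2.1, 103.3]
ee_rot: [1.0, -0.001, 0.004, 0.0]
contact_force: [0.1, -0.1, -0.8]
finger_gap: 0.509
gripper_force: 61.2
[108.4, 135.7, 4.1] [0.0, -0.007, 0.016] pos [480.7  -2.1 103.3] yaw -0.1 q1,q6 [-0.06  1.52] t 21.3
```

```bash
python3 -m handwheel '[[45,60,0,0,0,0],[80,110,0,0,0,0],[108,135.5,0,0,0,0.016],[108,135.5,0,0,0,0.016],[108,135.5,25,0,0,0.016],[108,135.5,50,0,0,0.016],[108,135.5,50,0,0,0.016],[108,135.5,50,0,0,0.016]]'
python3 -m handwheel '[[0,0,0,0,0,0],[0,0,0,0,0,0],[0,0,0,0,0,0],[0,0,-40,0,0,0],[0,0,-80,0,0,0],[0,0,-80,0,0,0]]' 54
python3 -c "from h import *;plan(427.3,-231,75,0);find()"
```

```text
time: 22.32
tool_pos: [586.3, -137.0, 50.1]
ee_rot: [1.0, -0.008, 0.001, 0.0]
contact_force: [4.0, -0.2, 0.6]
finger_gap: 0.513
gripper_force: 86.8
time: 23.08
tool_pos: [588.6, -138.5, 134.4]
ee_rot: [1.0, -0.009, 0.004, 0.001]
contact_force: [-0.0, -0.2, 0.6]
finger_gap: 0.632
gripper_force: 0.0
[-160.1, 95.2, 58.4] [0.002, -0.008, -0.017] pos [ 588.6 -138.5  134.4] yaw -1.0 q1,q6 [-0.27  1.32] t 23.1
top [(133, 507, -237), (79, 469, -318), (183, 460, 153), (147, 427, -237), (133, 438, 99), (75, 416, 226)]
side [(61, 471, -323), (134, 429, -234), (119, 428, -78), (407, 452, 129), (100, 417, 224)]
```

```bash
python3 -m handwheel '[[-50,30,0,0,0,0],[-100,60,0,0,0,0],[-160,95.2,20,0,0,0],[-160,95.2,60,0,0,0],[-160,95.2,60,0,0,0],[-160,95.2,60,0,0,0]]' 75 60
python3 -c "from h import *;plan(427.3,-231,30,0);
d=get_image('top');save(d,'c7',(150,180,360,260),3.6)"
```

```text
time: 23.92
tool_pos: [424.5, -229.8, 70.0]
ee_rot: [1.0, -0.009, -0.0, -0.0]
contact_force: [0.9, 0.7, 0.4]
finger_gap: 0.882
gripper_force: 0.0
[2.9, 1.2, 40.0] [-0.001, 0.001, -0.017] pos [ 424.5 -229.8   70. ] yaw -1.0 q1,q6 [-0.55  1.04] t 23.9
```

View pics/c7.png

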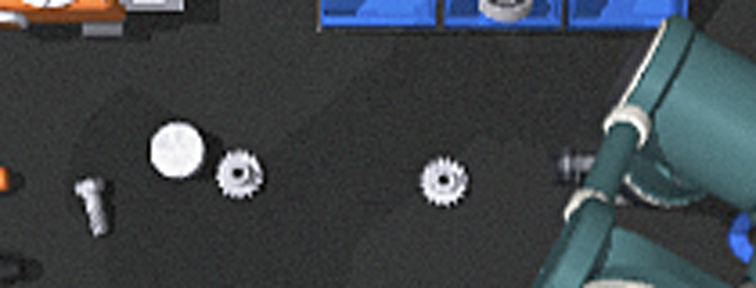

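```bash
python3 -m handwheel '[[2.9,1.2,20,0,0,0],[2.9,1.2,40,0,0,0],[2.9,1.2,40,0,0,0],[2.9,1.2,40,0,0,0]]'
python3 -m handwheel '[[0,0,0,0,0,0],[0,0,0,0,0,0],[0,0,0,0,0,0],[0,0,0,0,0,0],[0,0,0,0,0,0]]' 30 60
python3 -m handwheel '[[0,0,-40,0,0,0],[0,0,-75,0,0,0],[0,0,-75,0,0,0],[0,0,-75,0,0,0]]'
python3 -c "from h import *;plan(589,-138,105,-1)"
```

```text
time: 24.48
tool_pos: [428.5, -231.6, 31.4]
ee_rot: [1.0, -0.008, 0.001, 0.001]
contact_force: [-0.4, -0.1, -0.1]
finger_gap: 0.877
gripper_force: 0.0
time: 25.1
tool_pos: [428.1, -231.8, 31.8]
ee_rot: [1.0, -0.009, 0.001, 0.0]
contact_force: [-1.4, 1.4, 7.5]
finger_gap: 0.508
gripper_force: 59.7
time: 25.6
tool_pos: [426.5, -231.0, 104.6]
ee_rot: [1.0, -0.009, -0.0, -0.0]
contact_force: [-0.5, -0.1, -1.5]
finger_gap: 0.511
gripper_force: 61.2
[160.8, -95.8, -0.4] [-0.0, 0.001, 0.0] pos [ 426.5 -231.   104.6] yaw -1.0 q1,q6 [-0.55  1.04] t 25.6
```

```bash
python3 -m handwheel '[[55,-32,0,0,0,0],[110,-65,0,0,0,0],[165.5,-95.8,0,0,0,0],[165.5,-95.8,0,0,0,0],[165.5,-95.8,25,0,0,0],[165.5,-95.8,42,0,0,0],[165.5,-95.8,42,0,0,0],[165.5,-95.8,42,0,0,0]]'
python3 -m handwheel '[[0,0,0,0,0,0],[0,0,0,0,0,0],[0,0,0,0,0,0],[0,0,-40,0,0,0],[0,0,-80,0,0,0],[0,0,-80,0,0,0]]' 54
python3 -c "from h import *;plan(426,-77,85,90);find()"
```

```text
time: 26.6
tool_pos: [596.1, -138.8, 63.9]
ee_rot: [1.0, -0.009, 0.002, 0.0]
contact_force: [5.6, 0.9, 4.3]
finger_gap: 0.508
gripper_force: 78.4
time: 27.35
tool_pos: [596.8, -139.2, 147.2]
ee_rot: [1.0, -0.009, 0.004, 0.001]
contact_force: [-0.3, -0.2, 0.2]
finger_gap: 0.634
gripper_force: 0.0
[-172.2, -59.4, 60.9] [0.007, -0.004, -1.588] pos [ 596.8 -139.2  147.2] yaw -1.0 q1,q6 [-0.27  1.32] t 27.4
top [(99, 512, -240), (83, 469, -318), (184, 460, 153), (133, 438, 99), (73, 416, 226)]
side [(60, 471, -323), (119, 428, -78), (406, 452, 129), (100, 417, 224)]
```

```bash
python3 -m handwheel '[[-50,-20,0,0,0,-0.18],[-100,-40,0,0,0,-0.36],[-150,-59,0,0,0,-0.54],[-172,-59.5,0,0,0,-0.72],[-172,-59.5,0,0,0,-0.9],[-172,-59.5,0,0,0,-1.08],[-172,-59.5,30,0,0,-1.26],[-172,-59.5,61,0,0,-1.44],[-172,-59.5,61,0,0,-1.588],[-172,-59.5,61,0,0,-1.588],[-172,-59.5,61,0,0,-1.588]]' 45 50
python3 -c "from h import *;plan(426,-77,42,90);find()"
```

```text
time: 28.82
tool_pos: [422.8, -75.8, 81.6]
ee_rot: [0.708, 0.706, -0.0, -0.0]
contact_force: [-0.4, 0.3, -0.5]
finger_gap: 0.525
gripper_force: 0.0
[-1.2, 3.2, 39.6] [-0.001, -0.0, -0.002] pos [422.8 -75.8  81.6] yaw 89.9 q1,q6 [-0.24 -0.23] t 28.8
top [(81, 469, -318), (188, 460, 153), (133, 438, 99), (76, 416, 227)]
side [(155, 435, -292), (27, 488, -220), (118, 428, -78), (414, 452, 129), (101, 417, 224)]
```

```bash
python3 -m handwheel '[[-1.2,3.2,20,0,0,0],[-1.2,3.2,40,0,0,0],[-1.2,3.2,40,0,0,0],[-1.2,3.2,40,0,0,0]]'
python3 -m handwheel '[[0,0,0,0,0,0],[0,0,0,0,0,0],[0,0,0,0,0,0],[0,0,0,0,0,0],[0,0,0,0,0,0]]' 5 50
python3 -m handwheel '[[0,0,-40,0,0,0],[0,0,-70,0,0,0],[0,0,-70,0,0,0],[0,0,-70,0,0,0]]'
python3 -c "from h import *;plan(588,-221,112,88)"
```

```text
time: 29.42
tool_pos: [426.9, -77.2, 42.7]
ee_rot: [0.707, 0.707, 0.0, 0.0]
contact_force: [-0.7, -0.6, 0.8]
finger_gap: 0.529
gripper_force: 0.0
time: 30.05
tool_pos: [427.3, -77.3, 43.3]
ee_rot: [0.707, 0.707, 0.0, 0.001]
contact_force: [-2.6, 0.3, 5.5]
finger_gap: 0.183
gripper_force: 48.7
time: 30.55
tool_pos: [425.9, -77.0, 111.5]
ee_rot: [0.707, 0.707, -0.0, -0.0]
contact_force: [0.1, 0.6, -1.0]
finger_gap: 0.179
gripper_force: 48.8
[-144.0, 162.1, -0.6] [-0.001, -0.0, 0.035] pos [425.9 -77.  111.5] yaw 90.0 q1,q6 [-0.24 -0.24] t 30.6
```

```bash
python3 -m handwheel '[[-45,50,0,0,0,0],[-90,100,0,0,0,0],[-144,162,0,0,0,0.035],[-144,162,0,0,0,0.035],[-144,162,0,0,0,0.035],[-144,162,25,0,0,0.035],[-144,162,52,0,0,0.035],[-144,162,52,0,0,0.035],[-144,162,52,0,0,0.035]]'
python3 -m handwheel '[[0,0,0,0,0,0],[0,0,0,0,0,0],[0,0,-40,0,0,0],[0,0,-90,0,0,0],[0,0,-90,0,0,0]]' 28
python3 -c "from h import *;plan(438,98,85,90);find()"
```

```text
time: 31.68
tool_pos: [587.8, -220.5, 60.1]
ee_rot: [0.719, 0.695, -0.0, -0.0]
contact_force: [-0.4, 1.3, -0.1]
finger_gap: 0.18
gripper_force: 49.0
time: 32.3
tool_pos: [592.5, -222.8, 156.9]
ee_rot: [0.719, 0.695, 0.002, 0.006]
contact_force: [1.5, 0.4, 0.3]
finger_gap: 0.331
gripper_force: 0.0
[315.5, -166.4, 68.7] [0.011, 0.004, -0.035] pos [ 592.5 -222.8  156.9] yaw 88.0 q1,q6 [-0.4  -0.36] t 32.3
top [(74, 506, -350), (184, 460, 153), (134, 438, 99), (78, 416, 226)]
side [(61, 471, -323), (407, 452, 129), (102, 417, 224)]
```

```bash
python3 -m handwheel '[[50,-27,0,0,0,0],[100,-54,0,0,0,0],[150,-80,0,0,0,0],[200,-107,0,0,0,0],[250,-134,0,0,0,0],[316,-166,0,0,0,-0.035],[316,-166,35,0,0,-0.035],[316,-166,69,0,0,-0.035],[316,-166,69,0,0,-0.035],[316,-166,69,0,0,-0.035],[316,-166,69,0,0,-0.035]]' 42 50
python3 -c "from h import *;plan(438,99.5,42.5,90);s=get_image('side');save(s,'c8',(230,190,350,310),5)"
```

```text
time: 33.78
tool_pos: [434.9, 100.4, 82.4]
ee_rot: [0.707, 0.707, 0.001, 0.001]
contact_force: [-0.0, -0.1, 0.3]
finger_gap: 0.492
gripper_force: 0.0
[-0.9, 3.0, 39.9] [0.002, -0.0, -0.001] pos [434.9 100.4  82.4] yaw 90.0 q1,q6 [0.17 0.17] t 33.8
```

View pics/c8.png

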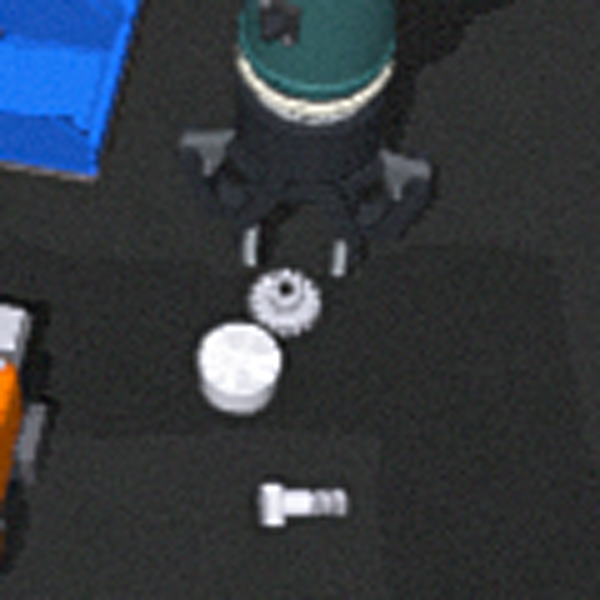

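```bash
python3 -c "
import pickle
from h import *
s=pickle.load(open('side0.pkl','rb'));print(px2w(s,[[230+285/5-.4,190+302/5-.4]],10))"
python3 -m handwheel '[[-0.5,3,20,0,0,0],[-0.5,3,40,0,0,0],[-0.5,3,40,0,0,0],[-0.5,3,40,0,0,0]]'
python3 -m handwheel '[[0,0,0,0,0,0],[0,0,0,0,0,0],[0,0,0,0,0,0],[0,0,0,0,0,0],[0,0,0,0,0,0]]' 5 50
python3 -m handwheel '[[0,0,-40,0,0,0],[0,0,-75,0,0,0],[0,0,-75,0,0,0],[0,0,-75,0,0,0]]'
python3 -c "from h import *;plan(587,-264,115,88)"
```

```text
[[438.33050807  99.55466494  10.        ]]
time: 34.33
tool_pos: [437.4, 100.0, 42.1]
ee_rot: [0.707, 0.707, 0.001, 0.0]
contact_force: [-0.1, -0.2, -0.2]
finger_gap: 0.494
gripper_force: 0.0
time: 34.95
tool_pos: [437.6, 100.2, 42.4]
ee_rot: [0.707, 0.707, 0.001, 0.001]
contact_force: [-1.3, -0.1, 4.7]
finger_gap: 0.189
gripper_force: 48.7
time: 35.45
tool_pos: [436.2, 100.0, 115.8]
ee_rot: [0.707, 0.707, -0.0, -0.0]
contact_force: [-0.5, 0.5, 0.1]
finger_gap: 0.189
gripper_force: 48.8
[-364.0, 150.8, 0.7] [-0.0, 0.0, 0.035] pos [436.2 100.  115.8] yaw 90.0 q1,q6 [0.17 0.17] t 35.5
```

```bash
python3 -m handwheel '[[-50,21,0,0,0,0],[-100,42,0,0,0,0],[-150,63,0,0,0,0],[-200,84,0,0,0,0],[-250,105,0,0,0,0],[-300,126,0,0,0,0],[-364,151,0,0,0,0.035],[-364,151,0,0,0,0.035],[-364,151,0,0,0,0.035],[-364,151,0,0,0,0.035],[-364,151,25,0,0,0.035],[-364,151,55,0,0,0.035],[-364,151,55,0,0,0.035],[-364,151,55,0,0,0.035]]'
python3 -m handwheel '[[0,0,0,0,0,0],[0,0,0,0,0,0],[0,0,-40,0,0,0],[0,0,-90,0,0,0],[0,0,-90,0,0,0]]' 28
python3 -c "from h import *;plan(469.5,-318,85,28.7);find()"
```

```text
time: 37.2
tool_pos: [587.9, -263.2, 61.9]
ee_rot: [0.719, 0.695, 0.0, 0.0]
contact_force: [-0.1, -0.6, 1.3]
finger_gap: 0.185
gripper_force: 48.9
time: 37.83
tool_pos: [591.5, -266.0, 158.0]
ee_rot: [0.719, 0.695, 0.002, 0.006]
contact_force: [-0.3, 0.1, 0.3]
finger_gap: 0.327
gripper_force: 0.0
[-55.9, -120.9, 71.9] [0.012, -0.001, 1.035] pos [ 591.5 -266.   158. ] yaw 88.0 q1,q6 [-0.46 -0.43] t 37.8
top [(184, 460, 153), (77, 416, 226)]
side [(60, 471, -323), (253, 460, 146), (102, 416, 224)]
```

```bash
python3 -m handwheel '[[-30,-60,0,0,0,0.15],[-56,-121,0,0,0,0.3],[-56,-121,0,0,0,0.45],[-56,-121,20,0,0,0.6],[-56,-121,50,0,0,0.75],[-56,-121,72,0,0,0.9],[-56,-121,72,0,0,1.035],[-56,-121,72,0,0,1.035],[-56,-121,72,0,0,1.035]]' 42 50
python3 -c "from h import *;plan(469.5,-318,34.5,28.7);s=get_image('side');save(s,'c9',(220,90,340,190),5)"
```

```text
time: 39.05
tool_pos: [464.4, -315.5, 78.5]
ee_rot: [0.969, 0.249, -0.0, -0.0]
contact_force: [-0.7, -0.1, -0.3]
finger_gap: 0.492
gripper_force: 0.0
[3.3, 4.7, 44.0] [-0.001, 0.0, 0.002] pos [ 464.4 -315.5   78.5] yaw 28.8 q1,q6 [-0.64  0.43] t 39.0
```

View pics/c9.png

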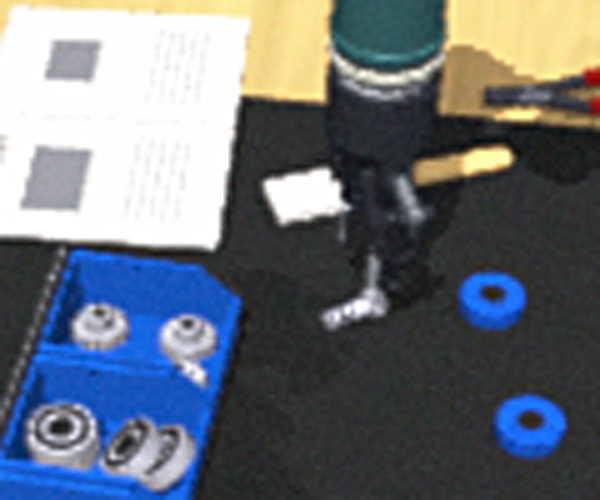

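```bash
python3 -c "
import pickle
from h import *
s=pickle.load(open('side0.pkl','rb'));print(px2w(s,np.array([[330,318],[355,311],[380,300]])/5+[219.6,89.6],10))"
```

```text
[[ 489.32059694 -307.54656252   10.        ]
 [ 471.89284676 -317.67909112   10.        ]
 [ 454.77715761 -332.15007075   10.        ]]
```

Consistent; grasp.

```bash
python3 -m handwheel '[[3.8,3,20,0,0,0],[3.8,3,44,0,0,0],[3.8,3,44,0,0,0],[3.8,3,44,0,0,0]]'
python3 -m handwheel '[[0,0,0,0,0,0],[0,0,0,0,0,0],[0,0,0,0,0,0],[0,0,0,0,0,0],[0,0,0,0,0,0]]' 2 50
python3 -m handwheel '[[0,0,-40,0,0,0],[0,0,-85,0,0,0],[0,0,-85,0,0,0],[0,0,-85,0,0,0]]'
python3 -c "from h import *;plan(594,-51,118,-1)
s=get_image('side');save(s,'c10',(200,130,300,230),6)"
```

```text
time: 39.6
tool_pos: [469.6, -316.5, 34.9]
ee_rot: [0.969, 0.248, -0.0, -0.0]
contact_force: [-1.0, -0.3, -0.1]
finger_gap: 0.488
gripper_force: 0.0
time: 40.22
tool_pos: [470.5, -317.3, 36.1]
ee_rot: [0.969, 0.248, 0.001, 0.001]
contact_force: [2.1, -0.3, 5.6]
finger_gap: 0.121
gripper_force: 49.1
time: 40.72
tool_pos: [468.5, -315.8, 119.0]
ee_rot: [0.969, 0.248, -0.001, -0.001]
contact_force: [0.1, -0.4, -2.0]
finger_gap: 0.118
gripper_force: 48.2
[237.3, -171.9, 1.1] [-0.002, 0.002, 0.518] pos [ 468.5 -315.8  119. ] yaw 28.7 q1,q6 [-0.64  0.43] t 40.7
```

View pics/c10.png

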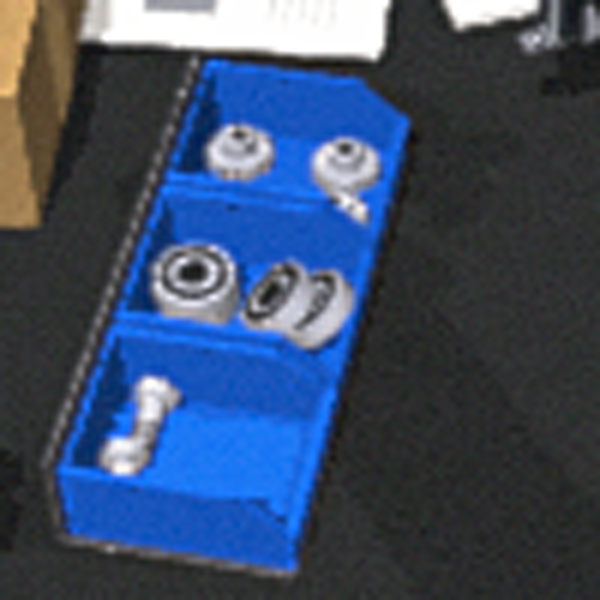

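```bash
python3 -m handwheel '[[40,-29,0,0,0,0.08],[80,-58,0,0,0,0.17],[120,-87,0,0,0,0.26],[160,-116,0,0,0,0.35],[200,-145,0,0,0,0.44],[237,-172,0,0,0,0.518],[237,-172,0,0,0,0.518],[237,-172,0,0,0,0.518],[237,-172,30,0,0,0.518],[237,-172,65,0,0,0.518],[237,-172,65,0,0,0.518],[237,-172,65,0,0,0.518]]'
python3 -m handwheel '[[0,0,0,0,0,0],[0,0,0,0,0,0],[0,0,-40,0,0,0],[0,0,-90,0,0,0],[0,0,-90,0,0,0]]' 24
python3 -c "from h import *;plan(413,226.5,85,13);find()"
```

```text
time: 42.28
tool_pos: [594.7, -52.8, 55.6]
ee_rot: [1.0, -0.009, -0.0, 0.0]
contact_force: [0.6, 0.1, -0.3]
finger_gap: 0.116
gripper_force: 48.5
time: 42.9
tool_pos: [599.8, -52.6, 153.0]
ee_rot: [1.0, -0.009, 0.007, 0.001]
contact_force: [0.3, -0.1, 0.7]
finger_gap: 0.282
gripper_force: 0.0
[-192.4, -276.0, 64.9] [0.003, -0.013, -0.244] pos [599.8 -52.6 153. ] yaw -1.0 q1,q6 [-0.13  1.46] t 42.9
top [(77, 513, -121), (184, 460, 153), (71, 416, 227)]
side [(251, 460, 146), (100, 417, 224)]
```

```bash
python3 -m handwheel '[[-34,-48,0,0,0,-0.05],[-68,-96,0,0,0,-0.1],[-102,-144,0,0,0,-0.15],[-136,-192,0,0,0,-0.2],[-170,-240,0,0,0,-0.244],[-192,-276,0,0,0,-0.244],[-192,-276,30,0,0,-0.244],[-192,-276,65,0,0,-0.244],[-192,-276,65,0,0,-0.244],[-192,-276,65,0,0,-0.244],[-192,-276,65,0,0,-0.244]]' 42 50
python3 -c "from h import *;plan(413,226,34.5,13);find()"
```

```text
time: 44.38
tool_pos: [408.8, 227.7, 81.5]
ee_rot: [0.994, 0.113, 0.001, -0.0]
contact_force: [0.6, -0.1, -0.6]
finger_gap: 0.493
gripper_force: 0.0
[3.6, 2.7, 47.0] [-0.001, -0.002, -0.001] pos [408.8 227.7  81.5] yaw 13.0 q1,q6 [0.45 1.8 ] t 44.4
top [(185, 460, 153), (31, 435, 252), (26, 368, 251)]
side [(91, 384, -245), (163, 397, 11), (348, 445, 136), (88, 395, 204), (67, 425, 226)]
```

```bash
python3 -m handwheel '[[3.6,2.7,20,0,0,0],[3.6,2.7,46,0,0,0],[3.6,2.7,46,0,0,0],[3.6,2.7,46,0,0,0]]'
python3 -m handwheel '[[0,0,0,0,0,0],[0,0,0,0,0,0],[0,0,0,0,0,0],[0,0,0,0,0,0],[0,0,0,0,0,0]]' 2 50
python3 -m handwheel '[[0,0,-40,0,0,0],[0,0,-85,0,0,0],[0,0,-85,0,0,0],[0,0,-85,0,0,0]]'
python3 -c "from h import *;plan(592,-15,118,-1)"
```

```text
time: 44.98
tool_pos: [412.4, 225.9, 35.0]
ee_rot: [0.994, 0.113, 0.001, -0.0]
contact_force: [0.5, 0.1, 0.2]
finger_gap: 0.493
gripper_force: 0.0
time: 45.6
tool_pos: [412.5, 226.1, 35.5]
ee_rot: [0.994, 0.113, 0.001, -0.0]
contact_force: [-1.7, -1.2, 6.3]
finger_gap: 0.119
gripper_force: 48.9
time: 46.1
tool_pos: [411.4, 225.5, 119.0]
ee_rot: [0.994, 0.113, 0.0, -0.0]
contact_force: [0.1, 0.3, -1.0]
finger_gap: 0.114
gripper_force: 48.7
[121.9, 274.9, 1.0] [-0.0, -0.0, 0.244] pos [411.4 225.5 119. ] yaw 13.0 q1,q6 [0.45 1.79] t 46.1
```

```bash
python3 -m handwheel '[[22,50,0,0,0,0.05],[44,100,0,0,0,0.1],[66,150,0,0,0,0.15],[88,200,0,0,0,0.2],[110,248,0,0,0,0.244],[122,275,0,0,0,0.244],[122,275,0,0,0,0.244],[122,275,0,0,0,0.244],[122,275,30,0,0,0.244],[122,275,65,0,0,0.244],[122,275,65,0,0,0.244],[122,275,65,0,0,0.244]]'
python3 -m handwheel '[[0,0,0,0,0,0],[0,0,0,0,0,0],[0,0,-40,0,0,0],[0,0,-90,0,0,0],[-60,0,-120,0,0,0],[-120,0,-120,0,0,0],[-180,0,-120,0,0,0],[-180,60,-120,0,0,0],[-180,120,-120,0,0,0],[-180,180,-120,0,0,0],[-180,240,-120,0,0,0],[-180,300,-120,0,0,0],[-180,360,-120,0,0,0],[-180,360,-120,0,0,0],[-180,360,-120,0,0,0],[-180,360,-120,0,0,0]]' 24
python3 -c "
from h import *
import pickle
plan(600,0,150);find()
d=get_image('top');s=get_image('side');pickle.dump(d,open('top1.pkl','wb'));pickle.dump(s,open('side1.pkl','wb'))
a=cv2.resize(d['img'][135:195,230:350],None,fx=3.3,fy=5,interpolation=2)
a=cv2.resize(d['img'][135:195,230:350],None,fx=3.3,fy=3.3,interpolation=2); a=np.vstack([a,np.zeros((400-len(a),396,3),np.uint8)])
b=cv2.resize(s['img'][130:230,200:300],None,fx=4,fy=4,interpolation=2)
cv2.imwrite('pics/c11.png',np.hstack([a,b])[:,:,::-1])"; python3 ang.py | grep 1
```

```text
time: 47.6
tool_pos: [592.0, -14.2, 54.6]
ee_rot: [1.0, -0.008, -0.0, -0.0]
contact_force: [0.6, -0.8, -0.6]
finger_gap: 0.099
gripper_force: 46.2
time: 49.6
tool_pos: [406.2, -370.4, 174.1]
ee_rot: [1.0, -0.008, -0.0, -0.0]
contact_force: [-0.6, -0.6, 0.4]
finger_gap: 0.283
gripper_force: 0.0
[187.9, -373.4, 24.3] [-0.001, 0.0, -0.0] pos [ 406.2 -370.4  174.1] yaw -0.9 q1,q6 [-0.78  0.8 ] t 49.6
top [(184, 460, 153)]
side [(252, 460, 146)]
top0 notch [np.float64(186.0), np.float64(186.2), np.float64(187.7)] ptr 177.6 mark 176.5
[238 239 241 242 243 243 243 243 232 222 212 203 192 182 173 159 148 138
 125 115 128 149 168 188 207 228 235 235 234 234 234 234 235 233 231 232
top1 notch [np.float64(171.2), np.float64(171.4), np.float64(172.9)] ptr 171.5 mark 176.5
[245 241 227 212 197 181 166 151 148 145 142 139 136 133 146 165 181 197
 217 233 235 233 232 232 232 233 233 233 233 234 234 234 235 234 233 234
side0 notch [np.float64(202.2), np.float64(201.1), np.float64(199.6)] ptr 178.2 mark 183.6
[234 233 232 232 232 231 231 231 232 232 232 233 234 235 236 236 226 217
 207 198 187 173 159 141 127 110  96 109 132 155 182 204 226 234 233 232
 231 227]
side1 notch [np.float64(190.0), np.float64(189.4), np.float64(188.5)] ptr 182.1 mark 183.6
[230 230 231 232 233 234 235 236 236 237 227 218 209 198 188 176 160 147
 131 117 101 106 128 154 177 203 225 234 234 234 233 233 233 232 231 230
```

View pics/c11.png

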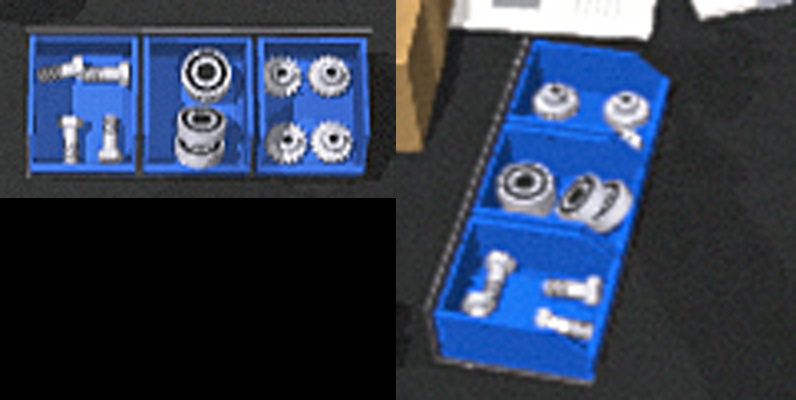

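Run:
```python
import pickle
from h import *
d=pickle.load(open("top1.pkl","rb"));s=pickle.load(open("side1.pkl","rb"))
def ray(c,p): a=px2w(c,p,300)[0];b=px2w(c,p,0)[0];return b,(a-b)/np.linalg.norm(a-b)
for pt,ps in(((202,121),(181,197)),((200,150),(211,206))):
    p1,u=ray(d,np.array(pt)/3.3+[229.6,134.6]);p2,v=ray(s,np.array(ps)/4+[199.6,129.6])
    t=np.linalg.lstsq(np.c_[u,-v],p2-p1,rcond=None)[0]; a,b=p1+t[0]*u,p2+t[1]*v; print((a+b)/2,np.linalg.norm(a-b))
save(d,"c12a"); a=cv2.resize(d["img"][135:195,270:320],None,fx=9,fy=9,interpolation=2);b=cv2.resize(s["img"][160:205,215:265],None,fx=6.9,fy=9*60/45*45/60*60/45,interpolation=2)
b=cv2.resize(s["img"][160:205,215:265],(400,360),interpolation=2);a=cv2.resize(d["img"][150:195,275:315],(320,360),interpolation=2)
cv2.imwrite("pics/c12.png",np.hstack([a,b])[:,:,::-1])
```

```text
[ 608.4182753  -140.27267612   32.14060506] 2.1978850865669313
[ 581.6428676  -137.4993655    28.08376605] 3.330145173610091
```

View pics/c12.png

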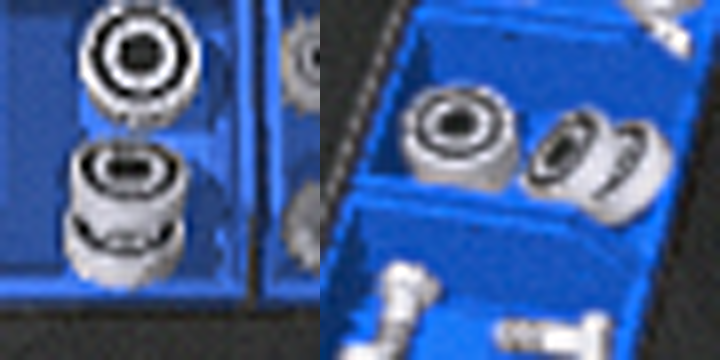

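```bash
python3 -c "from h import *;print(sign_off())"
```

```text
the job is handed in; nothing more can be done
None
```

I handed the job in with the knob about 3° from the long mark (limit 8°), the ring turned back until it slipped at its stop, and all six spares (two bolts, two bearings, two gears) in their own bins. I don't have the judge's result; these are my readings from the last pictures. Both bearings lie tilted rather than flat, inside their bin and at rest.

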